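Index a spoon blank under the drill guide

TASK

Lay the pale spoon blank that lies on the bench into the sliding carriage of the drilling jig while the carriage is still at its starting end: handle down between both pairs of black forks and pointing to the blue drill-guide bracket, bowl on the green pad. Then take the red knob and slide the carriage along its rails until you feel its ball drop into the notch that brings the handle's end under the drill guide; do not force it on past that notch. Finish still gripping the knob, with the carriage held still in the notch, and leave the other things on the bench alone.

Things in the scene. Friction and masses are not known exactly. Their poses are not given: they have to be found in the camera images.
- spoon: Pale wooden spoon blank, 230 mm long, 50 to 100 g, lying flat. Straight handle 18 mm wide, 16 mm thick; round-ended bowl 56 mm wide, 70 mm long, 14 mm thick; flat underside. Origin on the underside, on the centre line, 24 mm up the handle from the bowl (the balance point). Own +x runs along the handle: handle's end at x = +136 mm, bowl from x = -94 to -24 mm.
- spoon_mid (a point): The blank's grip point: 8 mm above spoon's origin, half-way up the handle at the balance point; same axes. Grip it here across the 18 mm width.
- jig: Drilling jig fixed to the bench: plywood base 280 x 380 x 12 mm with two steel rails. Origin on the underside; own +y is the way the carriage slides as its joint grows; +x is the side with the blue bracket.
- carriage (a joint): Travel of the aluminium carriage along the jig's +y, 0 to 0.20 m; starts between 0 and 0.04 (the starting end). It stays where it is left; friction 1 to 2 N. The notch lies between about 0.11 and 0.17, well before the end stop.
- cradle (a point): Point on the carriage where spoon_mid lies when the blank is properly loaded: 44 mm above the bench, 8 mm above the carriage's flat top. Axes parallel to the jig's: the handle points to +x. A green disc of 68 mm centred at x = -59 mm shows where the bowl lies. From there to the first fork nothing stands on the carriage beside the handle.
- forks (a point): On the carriage's top (36 mm above the bench), midway between two pairs of black forks that take the handle: pairs centred at x = -29 and +29 mm from here, each 14 mm long in x, 23 mm tall, with a channel 23 mm wide in y, flared at the top, about 46 mm wide over all. It lies 64 mm in +x from cradle. Axes parallel to the jig's.
- knob (a point): Red upright square grip on the carriage, 24 x 24 mm, 48 mm tall, rigidly fixed to it. Point at its centre, half-way up, 60 mm above the bench (it spans 36 to 84 mm) and 85 mm from cradle towards the jig's -y. Axes parallel to the jig's.
- bush (a point): Centre of the drill hole on top of the blue bracket's steel guide bush, 96 mm above the bench; axes parallel to the jig's. The bush's underside is 72 mm above the bench, the handle's end stops below it. The bracket's post stands clear of the carriage, 39 mm further in +x. Bracket and notch are one piece, set at varying places along the rails.
- notch (a point): The notch, a 9 mm gap in the flat brass strip on the jig's base, 16 mm above the bench, seen from above until the carriage covers it; same jig y as bush. The carriage is in it when cradle has the same y as this in the jig's axes. A 12 mm spring ball under the carriage drops 2 mm into it: it pulls the carriage in with 5 to 10 N from 4 mm away, then 6 to 10 N resist leaving it either way.
- dark_spoon: Bystander: finished dark brown spoon, 230 mm long, 16 mm tall, far right of the bench; leave alone. Origin on the underside.
- mug: Bystander: blue mug, 80 mm wide, 95 mm tall; leave alone. Origin on the underside.
- glue: Bystander: white glue bottle, 60 mm wide, 160 mm tall; leave alone. Origin on the underside.
- mallet: Bystander: hammer lying on the bench; leave alone. Origin on the underside.
- wax_tin: Bystander: brass tin, 80 mm wide, 45 mm tall; leave alone. Origin on the underside.
- sander: Bystander: cork sanding block, 100 x 65 x 35 mm; leave alone. Origin on the underside.
- brush: Bystander: brush lying on the bench; leave alone. Origin on the underside.
Not all that is in view belongs to the job. There is more than one size of the spoon; the one meant has the size given above.

How it is judged (in metres and radians):
On the way, in this order (a step that is already met when the one before it is completed fails the run):
1. the spoon blank lies loaded in the cradle, let go, with the carriage still at its starting end (x of spoon_mid in the frame of cradle between -0.013 and 0.013 m and y of spoon_mid in the frame of cradle between -0.005 and 0.005 m and z of spoon_mid in the frame of cradle between -0.005 and 0.004 m and angle between the x axis of spoon_mid and the x axis of cradle, either way round below 0.09 rad and contact force between the fingers and spoon below 0.2 N and value of joint carriage below 0.07 m), for 0.2 s.
2. the carriage, gripped by its knob, is in the notch with the blank still in the cradle (x of spoon_mid in the frame of cradle between -0.013 and 0.013 m and y of spoon_mid in the frame of cradle between -0.005 and 0.005 m and z of spoon_mid in the frame of cradle between -0.005 and 0.004 m and angle between the x axis of spoon_mid and the x axis of cradle, either way round below 0.09 rad and contact force between the fingers and spoon below 0.2 N and y of cradle in the frame of bush between -0.003 and 0.003 m and contact force between the fingers and carriage_c0 above 3 N), for 0.2 s.
At the end, for the whole second after the job is handed in: The fingers grip the red knob (contact over 3 N); the carriage stands still with its ball in the notch (within 3 mm along the rails); the blank, not touched by the fingers, lies in the cradle within 13 mm along the handle, 5 mm sideways, 5 mm in height and 0.09 rad of the handle's direction (all of step 2 and velocity of joint carriage between -0.01 and 0.01 m/s); the arm keeps its last pose, push and grip.
It fails at once if the carriage was forced more than 10 mm past the notch (y of cradle in the frame of bush above 0.01 m).
It fails at once if a bystander was pushed more than 20 mm (distance of any of dark_spoon, mug, glue, mallet, wax_tin, sander, brush from where it was at the start of the episode above 0.02 m).
It also fails if it takes over 58 s, if anything falls off the work surface, if the arm or the gripper's body presses on something with over 40 N, if the wrist force passes 120 N, or if a joint passes its speed limit or range.

ROBOT

A 7-joint arm with a two-finger parallel gripper is mounted at the origin on the work surface. World frame = base frame: x ahead of the robot, y to its left, z up, the work surface at z = 0. Lengths are in m, angles in degrees, forces in N, time in s.
With the tool pointing down it reaches from about 0.425 to 0.875 m from the base axis. Payload 4.7 kg.
Tool frame: the origin (TCP) lies midway between the tips of the shut fingers; the grasp point (between the pads) lies 19 mm behind it (env.grip_depth is the distance from the TCP to the grasp point, in m); z points along the fingers, y is the line along which they close (so a half turn about z gives the same grasp; the last joint's range is limited). The gripper opens to 87 mm and grips with 3 to 60 N. Pads are 19 mm wide; open, the fingers measure 117 mm over their backs; the gripper's body (75 mm by 190 mm) begins 51 mm behind the grasp point.
Start: joints at [77.126, 18.392, -4.016, 83.108, 1.295, 78.541, -3.26], TCP at [0.154, -0.632, 0.223] pointing down, gripper open.
Joint ranges: [-163.93, 163.93], [-17.29, 119.83], [-79.2, 71.16], [3.27, 140.29], [-89.18, 269.18], [5.43, 117.66], [-154.24, 154.24]. Speed limits (degrees/s): [147.25, 147.25, 180, 180, 180, 180, 180].

INTERFACE

Orientations are given as [roll, pitch, yaw] about the fixed x, y, z axes, in that order (R = Rz(yaw) Ry(pitch) Rx(roll)).
In Python, from cell import get_obs, optics, env, nets gives the robot as it stands.
- The arm moves only by the shell command python3 -m creep 'ROWS' [FORCE]. ROWS is JSON, a list of rows, each an object of numbers: "wx", "wy", "wz": the turn, a rotation vector about the tool's x, y, z in degrees; "tx", "ty", "tz": the shift along the tool's x, y, z in mm; "gripper": the opening, from -1 (shut) to 1 (fully open). A call has 1 to 5 rows; each row is the pose to reach, as a shift and turn from the pose commanded when the call began, along the tool's axes at that moment; what a row does not reach only later rows make up. A row lasts 1/12 s, in which the tool goes at most 41.7 mm and 7.16 degrees, less where a joint would pass 70% of its speed; a pose out of reach is approached as far as the arm can. A call with a gripper value outside its range is refused whole. The fingers move at their own pace and stop on an object; FORCE is the grip in N (left out, the last holds). Time passes only in rows, so rows that repeat a pose let the fingers close. It gives the time, the measured TCP pose, the force, the opening and the grip force at its end, in the units of the state.
- get_obs(): the state, without advancing time (a new reading comes with each control period).
- optics.read_camera(name): name is "scene" or "top"; returns (picture, depth): 384x512x3 uint8, red, green, blue; 384x512 float32, m along the optical axis (not along the pixel's ray), 0 where there is no reading.
- optics.camera_info(name): a dict with "fovy" (degrees; the focal length in pixels is half the picture's height over the tangent of half this angle, whatever the lens; pixels are square), "cx", "cy" (the principal point, pixels), "R" (3x3) and "t" (3): a world point X has camera coordinates R X + t. Camera axes: x right, y down, z forward; pixel columns grow to the right and rows downward; lengths in m; the calibration is good to about 2 mm. A picture is of the moment at which its call begins. camera_info takes no time and is no camera call.
- env.sign_off(): hands the job in; it is judged then, once.
Trained networks look in the newest picture that a camera, given by its name, has taken for a name from the list of things; names that differ only in an ending like _2 or _b are one class to them, and where a whole thing is asked for, a point or a joint stands for the part that bears it (a point fixed in the world has none). Each returns a list of dicts, best first, with "confidence" (0 to 1); they miss things now and then, are a little off and sometimes report something else, mostly with a low value. They report only what shows in the picture. A call takes as long as a camera call. They do not tell look-alikes from the thing itself.
- nets.look_for(query, camera): "point" ([x, y, z] in m, in world coordinates, good to about 4 mm: the middle of the surface that is visible of it).
- nets.place_of(query, camera): "point" ([x, y, z] in m, in world coordinates, good to about 4 mm: a listed point, or the origin of a listed thing).
The state is a dict: "time_s": time; "qpos": joint angles; "joint_velocities": joint speeds; "effort": joint torques, N m; "tool_pos": TCP position; "tool_rot": TCP orientation; "force": force on the tool from outside, world axes, zero at the start; "wrist_torque": the same for the moment, N m; "grip_width": finger opening in m; "grasp_force": force on a finger pad.
Only numpy, scipy, OpenCV 4.12 (cv2) and the standard library are available. Lean on these libraries where they do the work, as an engineer would, in place of code of your own. Each camera call takes 0.05 s, during which the arm holds its last target. There are 200 camera calls.

## Working session

There is one attempt and no reset: what is moved stays moved. The work goes in short steps, Python scripts to look and compute and a shell command to move; the robot and the scene stay as the last step left them, time stands still between calls to the robot, and variables do not carry over. Pictures are saved under pics/ and viewed, at most 10 in all, crops included, and the job is handed in when it is done.

```bash
mkdir -p pics; ls; cat > h.py <<'E'
import numpy as np, cv2
from cell import get_obs, optics, env, nets
def shot(cam,name=None):
    p,d=optics.read_camera(cam)
    if name: cv2.imwrite('pics/'+name,p[:,:,::-1])
    return p,d
def world(cam,u,v,z):
    """intersect pixel rays with plane height z"""
    i=optics.camera_info(cam);f=192/np.tan(np.radians(i['fovy'])/2)
    R=np.array(i['R']);t=np.array(i['t']);c=-R.T@t
    u=np.asarray(u,float);v=np.asarray(v,float)
    r=np.stack([(u-i['cx'])/f,(v-i['cy'])/f,np.ones_like(u)],-1)@R
    return c+r*((z-c[2])/r[...,2])[...,None]
def pix(cam,X):
    i=optics.camera_info(cam);f=192/np.tan(np.radians(i['fovy'])/2)
    q=np.asarray(i['R'])@np.asarray(X)+np.asarray(i['t'])
    return np.round([i['cx']+f*q[0]/q[2],i['cy']+f*q[1]/q[2]],1)
E
python3 - <<'E'
from h import *
print({k:np.round(v,3) for k,v in get_obs().items()})
ps=[shot(c)[0] for c in('top','scene')]
for c,p in zip(('top','scene'),ps): cv2.imwrite(f'pics/{c}0.png',cv2.resize(p[:,:,::-1],(800,600),interpolation=cv2.INTER_CUBIC))
for c in('top','scene'):
    print(c,optics.camera_info(c))
    for q in('spoon','spoon_mid','cradle','forks','knob','bush','notch','jig'):
        print(c,q,[(np.round(r['point'],3).tolist(),round(r['confidence'],2),pix(c,r['point']).tolist()) for r in nets.place_of(q,c)[:4]])
E
```

```text
pics
{'time_s': np.float64(0.0), 'qpos': array([77.125, 18.437, -4.016, 83.174,  1.296, 78.539, -3.261]), 'joint_velocities': array([ 0.025, -0.072,  0.054, -0.114,  0.007,  0.   ,  0.007]), 'effort': array([-0.0000e+00, -4.9129e+01, -4.0400e-01, -3.1253e+01, -6.4000e-02,
        4.4000e-02,  0.0000e+00]), 'tool_pos': array([ 0.154, -0.631,  0.221]), 'tool_rot': array([-1.79895e+02,  6.00000e-03,  1.36840e+01]), 'force': array([ 0.103, -0.316,  0.818]), 'wrist_torque': array([ 0.003, -0.024, -0.017]), 'grasp_force': np.float64(0.0), 'grip_width': np.float64(0.087)}
top {'fovy': 42.35094903232395, 'cx': 253.29805891478193, 'cy': 189.56757130511224, 'R': array([[-0.02560404, -0.99966221,  0.0044611 ],
       [-0.98917818,  0.02469011, -0.14462685],
       [ 0.14446785, -0.00811586, -0.98947621]]), 't': array([0.01343751, 0.52102114, 1.75599588])}
top spoon [([0.504, -0.288, -0.002], 0.75, [331.4, 193.7]), ([0.338, -0.159, 0.001], 0.52, [298.3, 239.7])]
top spoon_mid [([0.497, -0.286, 0.009], 0.84, [331.2, 195.2]), ([0.342, -0.157, 0.002], 0.6, [297.8, 238.7])]
top cradle []
top forks [
[... 578 characters left out ...]
502, -0.19810489,  1.95757053])}
scene spoon [([0.501, -0.289, -0.003], 0.69, [224.9, 150.0]), ([0.342, -0.152, -0.002], 0.43, [273.5, 154.7])]
scene spoon_mid [([0.499, -0.284, 0.005], 0.6, [226.0, 149.3]), ([0.6, 0.125, 0.001], 0.5, [259.6, 227.0]), ([0.342, -0.158, 0.004], 0.47, [272.6, 152.6])]
scene cradle [([0.559, 0.054, 0.037], 0.83, [258.3, 203.6])]
scene forks [([0.622, 0.05, 0.036], 0.97, [243.7, 210.5])]
scene knob [([0.551, -0.03, 0.06], 0.82, [247.8, 184.6])]
scene bush [([0.698, 0.177, 0.096], 0.57, [244.8, 235.1]), ([0.555, 0.442, 0.001], 0.28, [322.1, 285.3])]
scene notch [([0.59, 0.179, 0.016], 0.73, [270.1, 233.8])]
scene jig [([0.597, 0.124, 0.002], 0.92, [260.1, 226.4])]
```

View pics/top0.png

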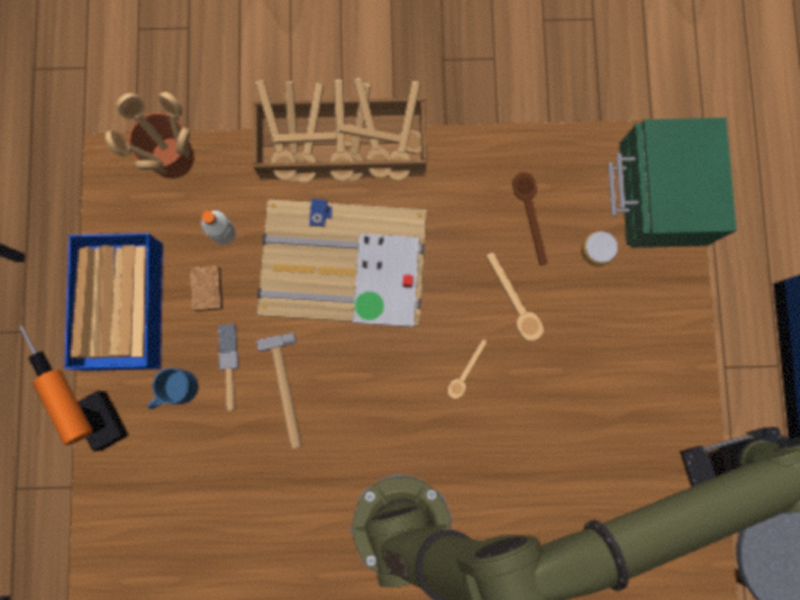

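View pics/scene0.png

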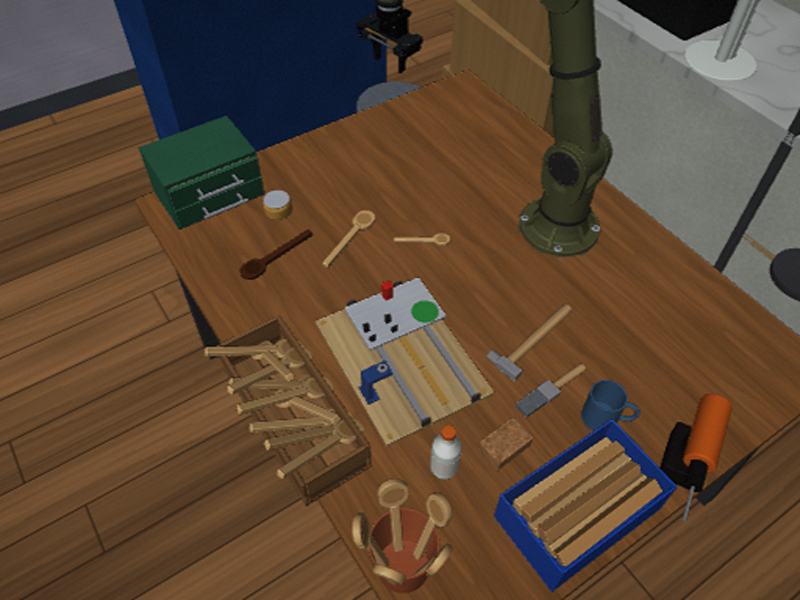

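The top view (800x600) shows these candidates:
- a large pale spoon at (515,297)
- a small pale spoon at (468,370)
- the dark spoon at (530,218)
- spoons in the crate at (340,130) and in the pot at (150,135)

I choose the large one, which should be 230 mm long. The jig is at (340,262), with the carriage at its right end, the green pad at (369,305), the knob at (408,281) and the bracket at (320,212). Next I check the spoon's size in a crop and refine the poses.

```bash
cat >> h.py <<'E'
def comps(mask,amin=8):
    n,l,s,c=cv2.connectedComponentsWithStats(mask.astype(np.uint8),connectivity=8)
    return [(l==k,c[k],s[k,4]) for k in range(1,n) if s[k,4]>=amin]
def near(mask,uv,amin=8):
    return min(comps(mask,amin),key=lambda k:np.hypot(*(k[1]-uv)))
def spoon_pose(cam,uv,z,lo=None):
    """axis pose of pale blob near uv at top height z: balance-point, yaw, length"""
    p,d=shot(cam);h=cv2.cvtColor(p,cv2.COLOR_RGB2HSV).astype(int)
    m=(h[...,2]>165)&(h[...,1]>50)&(h[...,0]<25)
    m,c,a=near(m,uv,30)
    v,u=np.nonzero(m);W=world(cam,u,v,z)[:,:2]
    return p,m,W
E
python3 - <<'E'
from h import *
p,m,W=spoon_pose('top',(331,194),0.015)
h=cv2.cvtColor(p,cv2.COLOR_RGB2HSV).astype(int)
print('hsv spoon',h[175,321],'bench',h[190,310], m.sum())
c=W.mean(0);_,_,V=np.linalg.svd(W-c);a=V[0]*np.sign(V[0][0])
s=(W-c)@a;n=np.array([-a[1],a[0]]);t=(W-c)@n
hs=(s>s.max()-.13); k=np.polyfit(s[hs],t[hs],1); ang=np.arctan2(a[1],a[0])+np.arctan(k[0])
a=np.array([np.cos(ang),np.sin(ang)]);n=np.array([-a[1],a[0]]);s=(W)@a;t=W@n
tc=np.median(t[s>s.max()-.13]);print('len',np.ptp(s),'width',np.ptp(t),'yaw',np.degrees(ang),'balance',a*(s.max()-.136)+n*tc, 'from bowl',a*(s.min()+.094)+n*tc)
for cam in('top','scene'):
    q,_=shot(cam);H=cv2.cvtColor(q,cv2.COLOR_RGB2HSV).astype(int)
    g=(abs(H[...,0]-62)<18)&(H[...,1]>120)&(H[...,2]>90);g0=(236,195) if cam=='top' else (272,199)
    r=((H[...,0]<6)|(H[...,0]>174))&(H[...,1]>170)&(H[...,2]>80);r0=(261,180) if cam=='top' else (248,185)
    gm=near(g,g0);rm=near(r,r0,4);v,u=np.nonzero(gm[0]);print(cam,'disc',world(cam,u,v,.036).mean(0),gm[2],'knob px',rm[1],rm[2],'z.084/.06',world(cam,*rm[1],.084),world(cam,*rm[1],.06))
cv2.imwrite('pics/spoon1.png',cv2.resize(p[150:260,270:370,::-1],None,fx=5,fy=5,interpolation=cv2.INTER_CUBIC))
cv2.imwrite('pics/jig1.png',cv2.resize(p[120:216,155:285,::-1],None,fx=6,fy=6,interpolation=cv2.INTER_CUBIC))
E
```

```text
hsv spoon [ 16 109 211] bench [ 14 148 148] 449
len 0.22813670264180144 width 0.05455328981921165 yaw 26.409344930686355 balance [ 0.50050848 -0.28436907] from bowl [ 0.50217733 -0.28354031]
top disc [0.50217292 0.06371588 0.036     ] 209 knob px [260.52380952 179.14285714] 21 z.084/.06 [ 0.55106219 -0.02585815  0.084     ] [ 0.55507448 -0.02642286  0.06      ]
scene disc [0.50332743 0.06250839 0.036     ] 177 knob px [247.38888889 185.09722222] 72 z.084/.06 [ 0.56451926 -0.01280279  0.084     ] [ 0.5539883  -0.02927028  0.06      ]
```

View pics/spoon1.png

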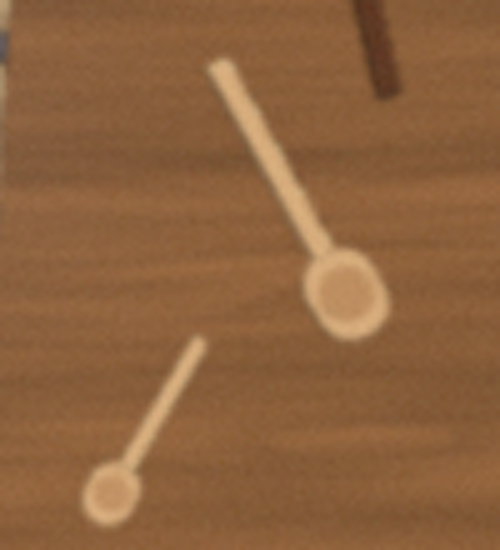

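View pics/jig1.png

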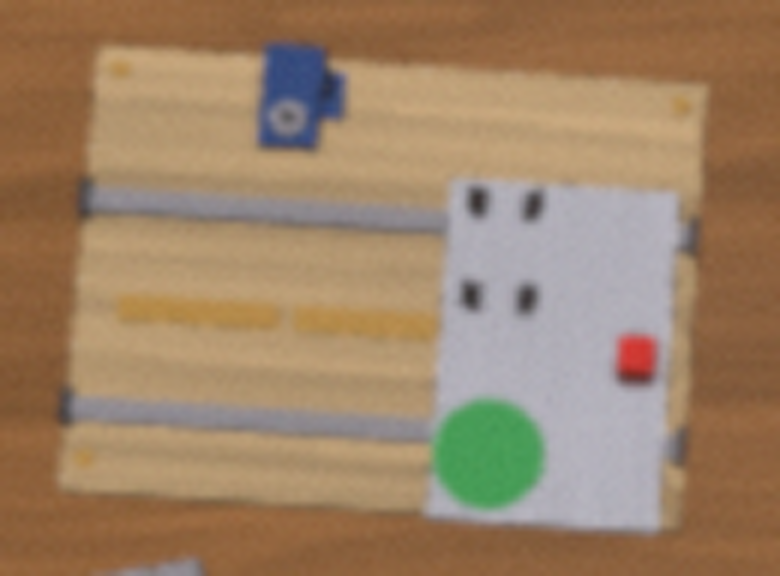

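The chosen spoon measures 228 mm and 26.4° yaw, with its handle end at crop pixel (220,68). The neighbour at crop (150,430) is only about half that size. The jig crop shows four forks around (500,250), the knob at (637,358), the bush at (287,117) and the notch gap at (287,318), and the jig is yawed slightly. Next I fit the jig frame.

```bash
python3 - <<'E'
from h import *
from scipy.optimize import least_squares
px=lambda a:(np.array(a,float)/6+[155,120]-.4)
L=lambda a,b,z:np.degrees(np.arctan2(*(lambda d:(-d[0],d[1]))((world('top',*px(a),z)-world('top',*px(b),z))[:2])))
print('rails',L((90,197),(688,237),.03),L((70,406),(680,446),.03),'base edge',L((100,45),(707,87),.012),L((62,490),(430,517),.012),'carr',L((450,180),(678,193),.036),L((430,517),(660,532),.036),'brass',L((117,307),(435,325),.016))
p,_=shot('top');H=p.astype(int).max(2)
b=[c for m,c,a in comps(H<70,3) if 225<c[0]<250 and 145<c[1]<175];print('forkblobs',b)
print('fork mean',world('top',*np.mean(b,0),.05),L((480,202),(532,206),.059))
gb=world('top',*px((287,117)),.096);gn=world('top',*px((287,318)),.016);print('bush',gb,'notch',gn,)
for y in(-4,-5,-6):
  c,s=np.cos(np.radians(y)),np.sin(np.radians(y));R=np.array([[c,-s],[s,c]])
  print(y,'cradle from disc',np.array([.5028,.0632])+R@[.059,0],'knob',np.array([.553,-.0265])+R@[0,.085],'forks',world('top',*np.mean(b,0),.05)[:2]-R@[.064,0],'forks nets',np.array([.625,.0485])-R@[.064,0],'bush y',(R.T@gb[:2])[1],(R.T@gn[:2])[1])
E
```

```text
rails -5.316785259540995 -5.219411310425281 base edge -5.46766431847591 -5.65759022973141 carr -4.7452384211936085 -5.190430027210771 brass -4.710260382457169
forkblobs []
  return _methods._mean(a, axis=axis, dtype=dtype,
  ret = ret.dtype.type(ret / rcount)
Traceback (most recent call last):
TypeError: Value after * must be an iterable, not numpy.float64
```

```bash
python3 - <<'E'
from h import *
px=lambda a:(np.array(a,float)/6+[155,120]-.4)
f=world('top',*px((502.5,250.7)),.052)[:2];gb=world('top',*px((287,117)),.096)[:2];gn=world('top',*px((287,318)),.016)[:2]
c,s=np.cos(np.radians(-5.2)),np.sin(np.radians(-5.2));R=np.array([[c,-s],[s,c]])
print('disc',np.array([.5028,.0632])+R@[.059,0],'knob',np.array([.553,-.0268])+R@[0,.085],'forks',f-R@[.064,0],'net',np.array([.625,.0485])-R@[.064,0],'bush/notch jig y',(R.T@gb)[1],(R.T@gn)[1],'nets',(R.T@[.699,.176])[1],(R.T@[.591,.1815])[1])
a=np.radians(26.4);print('bush',gb)
def mv(tx,ty,yaw0):pass
E
```

```text
disc [0.56155718 0.05785268] knob [0.56070377 0.05785017] forks [0.55981915 0.05763417] net [0.5612634  0.05430049] bush/notch jig y 0.23927606974370663 0.23852391370967385 nets 0.2386278277146591 0.23431687324568667
bush [0.69831394 0.17671336]
```

```bash
python3 -m creep '[{"tx":28,"ty":-17,"gripper":0.2},{"tx":56,"ty":-34,"gripper":0.2},{"tx":84,"ty":-51,"gripper":0.2},{"tx":112,"ty":-68,"gripper":0.2},{"tx":140,"ty":-85,"gripper":0.2}]' 20
python3 -m creep '[{"tx":28,"ty":-17,"gripper":0.2},{"tx":56,"ty":-34,"gripper":0.2},{"tx":84,"ty":-51,"gripper":0.2},{"tx":112,"ty":-68,"gripper":0.2},{"tx":140,"ty":-85,"gripper":0.2}]'
python3 -m creep '[{"tx":28,"ty":-17,"gripper":0.2},{"tx":56,"ty":-34,"gripper":0.2},{"tx":84,"ty":-51,"gripper":0.2},{"tx":112,"ty":-68,"gripper":0.2},{"tx":140,"ty":-85,"gripper":0.2}]'
python3 -m creep '[{"wz":-4,"tz":25,"gripper":0.2},{"wz":-8,"tz":50,"gripper":0.2},{"wz":-12.7,"tz":75,"gripper":0.2},{"wz":-12.7,"tz":90,"gripper":0.2},{"wz":-12.7,"tz":90,"gripper":0.2}]'
cat >> h.py <<'E'
def go(x,y,z,yaw):
    o=get_obs();p=o['tool_pos'];r=o['tool_rot'];a=np.radians(r[2]);d=np.array([x,y,z])-p
    print('now',np.round(p,4),np.round(r,2),'-> tx %.1f ty %.1f tz %.1f wz %.2f'%(1e3*(d[0]*np.cos(a)+d[1]*np.sin(a)),1e3*(d[0]*np.sin(a)-d[1]*np.cos(a)),-1e3*d[2],-(yaw-r[2])),'F',np.round(o['force'],1),'w',round(float(o['grip_width']),4),'g',round(float(o['grasp_force']),1),'t',round(float(o['time_s']),2))
E
python3 -c "
from h import *
go(.5013,-.284,.004,26.4)"
```

```text
now [ 0.1537 -0.6316  0.2226] [180.     0.    13.68] -> tx 419.9 ty -255.5 tz 218.6 wz -12.72 F [-0.6  0.5 -0.1] w 0.0873 g 0.0 t 1.1validation failed for argument at $[0]...
validation failed for argument at $[0]...
validation failed for argument at $[0]...
validation failed for argument at $[0]...
```

Rows probably need all seven keys.

```bash
python3 -m creep '[{"wx":0,"wy":0,"wz":0,"tx":28,"ty":-17,"tz":0,"gripper":0.2},{"wx":0,"wy":0,"wz":0,"tx":56,"ty":-34,"tz":0,"gripper":0.2},{"wx":0,"wy":0,"wz":0,"tx":84,"ty":-51,"tz":0,"gripper":0.2},{"wx":0,"wy":0,"wz":0,"tx":112,"ty":-68,"tz":0,"gripper":0.2},{"wx":0,"wy":0,"wz":0,"tx":140,"ty":-85,"tz":0,"gripper":0.2}]' 20
python3 -c "
from h import *
go(.5013,-.284,.004,26.4)"
```

```text
time_s: 1.52
tool_pos: [0.2706, -0.5147, 0.2227]
tool_rot: [180.0, -0.0, 13.7]
force: [1.0, 0.5, 1.0]
grip_width: 0.0617
grasp_force: 0.0
now [ 0.2706 -0.5147  0.2227] [179.98  -0.    13.67] -> tx 278.7 ty -169.6 tz 218.7 wz -12.73 F [1.  0.5 1. ] w 0.0617 g 0.0 t 1.52
```

```bash
python3 -m creep '[{"wx":0,"wy":0,"wz":0,"tx":28,"ty":-17,"tz":0,"gripper":0},{"wx":0,"wy":0,"wz":0,"tx":56,"ty":-34,"tz":0,"gripper":0},{"wx":0,"wy":0,"wz":0,"tx":84,"ty":-51,"tz":0,"gripper":0},{"wx":0,"wy":0,"wz":0,"tx":112,"ty":-68,"tz":0,"gripper":0},{"wx":0,"wy":0,"wz":0,"tx":140,"ty":-85,"tz":0,"gripper":0}]'
python3 -m creep '[{"wx":0,"wy":0,"wz":0,"tx":28,"ty":-17,"tz":0,"gripper":0},{"wx":0,"wy":0,"wz":0,"tx":56,"ty":-34,"tz":0,"gripper":0},{"wx":0,"wy":0,"wz":0,"tx":84,"ty":-51,"tz":0,"gripper":0},{"wx":0,"wy":0,"wz":0,"tx":112,"ty":-68,"tz":0,"gripper":0},{"wx":0,"wy":0,"wz":0,"tx":139,"ty":-85,"tz":0,"gripper":0}]'
python3 -m creep '[{"wx":0,"wy":0,"wz":-4,"tx":0,"ty":0,"tz":25,"gripper":0},{"wx":0,"wy":0,"wz":-8,"tx":0,"ty":0,"tz":50,"gripper":0},{"wx":0,"wy":0,"wz":-12.7,"tx":0,"ty":0,"tz":75,"gripper":0},{"wx":0,"wy":0,"wz":-12.7,"tx":0,"ty":0,"tz":100,"gripper":0},{"wx":0,"wy":0,"wz":-12.7,"tx":0,"ty":0,"tz":120,"gripper":0}]'
python3 - <<'E'
from h import *
go(.5013,-.284,.004,26.4)
p,_=shot('scene');a=pix('scene',(.5,-.284,.05));x,y=int(a[0]),int(a[1]);print(a)
cv2.imwrite('pics/s2.png',cv2.resize(p[y-70:y+40,x-70:x+70,::-1],None,fx=5,fy=5,interpolation=cv2.INTER_CUBIC))
E
```

```text
time_s: 1.93
tool_pos: [0.3865, -0.399, 0.2229]
tool_rot: [180.0, -0.0, 13.7]
force: [0.5, 0.6, -0.5]
grip_width: 0.044
grasp_force: 0.0
time_s: 2.35
tool_pos: [0.5016, -0.2834, 0.2228]
tool_rot: [180.0, -0.0, 13.7]
force: [0.9, -0.5, -0.9]
grip_width: 0.0437
grasp_force: 0.0
time_s: 2.77
tool_pos: [0.4998, -0.2844, 0.1007]
tool_rot: [-179.9, 0.1, 26.4]
force: [-0.4, 0.7, -0.2]
grip_width: 0.0439
grasp_force: 0.0
now [ 0.4998 -0.2844  0.1007] [-1.7994e+02  5.0000e-02  2.6410e+01] -> tx 1.5 ty 0.3 tz 96.7 wz 0.01 F [-0.4  0.7 -0.2] w 0.0439 g 0.0 t 2.77
[225.2 141.9]
```

View pics/s2.png

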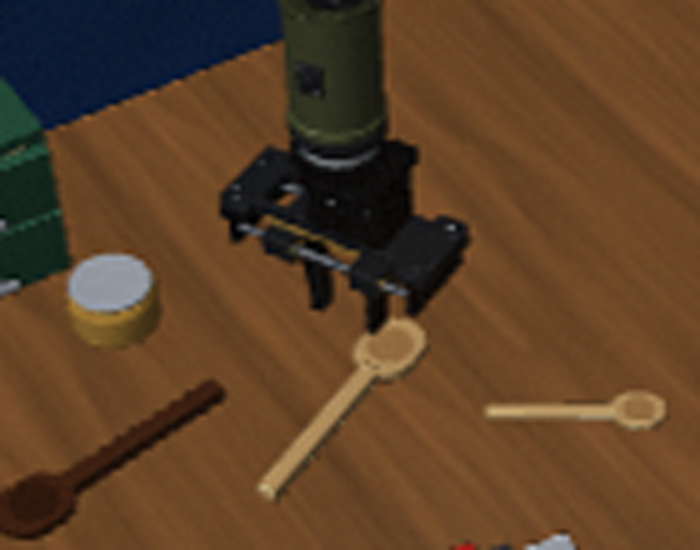

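The open gripper (tips near (345,310)) is above the large spoon's handle, with the fingers across its width. I go down and grip.

```bash
python3 -m creep '[{"wx":0,"wy":0,"wz":0,"tx":1,"ty":0,"tz":25,"gripper":0},{"wx":0,"wy":0,"wz":0,"tx":1,"ty":0,"tz":50,"gripper":0},{"wx":0,"wy":0,"wz":0,"tx":1,"ty":0,"tz":75,"gripper":0},{"wx":0,"wy":0,"wz":0,"tx":1,"ty":0,"tz":88,"gripper":0},{"wx":0,"wy":0,"wz":0,"tx":1,"ty":0,"tz":95,"gripper":0}]'
python3 -m creep '[{"wx":0,"wy":0,"wz":0,"tx":0,"ty":0,"tz":1,"gripper":-1},{"wx":0,"wy":0,"wz":0,"tx":0,"ty":0,"tz":1,"gripper":-1},{"wx":0,"wy":0,"wz":0,"tx":0,"ty":0,"tz":1,"gripper":-1},{"wx":0,"wy":0,"wz":0,"tx":0,"ty":0,"tz":1,"gripper":-1},{"wx":0,"wy":0,"wz":0,"tx":0,"ty":0,"tz":1,"gripper":-1}]' 25
python3 -m creep '[{"wx":0,"wy":0,"wz":0,"tx":0,"ty":0,"tz":0,"gripper":-1},{"wx":0,"wy":0,"wz":0,"tx":0,"ty":0,"tz":0,"gripper":-1},{"wx":0,"wy":0,"wz":0,"tx":0,"ty":0,"tz":0,"gripper":-1}]' 25
```

```text
time_s: 3.23
tool_pos: [0.5004, -0.2839, 0.0061]
tool_rot: [-179.9, 0.1, 26.4]
force: [-0.3, -0.0, 0.4]
grip_width: 0.0434
grasp_force: 0.0
time_s: 3.65
tool_pos: [0.5023, -0.2848, 0.0079]
tool_rot: [179.9, -0.1, 26.4]
force: [0.8, -0.4, 1.1]
grip_width: 0.0182
grasp_force: 0.4
time_s: 3.9
tool_pos: [0.5022, -0.2848, 0.0078]
tool_rot: [179.9, -0.0, 26.4]
force: [-0.3, 0.1, 6.1]
grip_width: 0.0174
grasp_force: 25.0
```

```bash
python3 -m creep '[{"wx":0,"wy":0,"wz":0,"tx":0,"ty":0,"tz":-10,"gripper":-1},{"wx":0,"wy":0,"wz":0,"tx":0,"ty":0,"tz":-30,"gripper":-1},{"wx":0,"wy":0,"wz":0,"tx":0,"ty":0,"tz":-55,"gripper":-1},{"wx":0,"wy":0,"wz":0,"tx":0,"ty":0,"tz":-80,"gripper":-1},{"wx":0,"wy":0,"wz":0,"tx":0,"ty":0,"tz":-110,"gripper":-1}]'
python3 -m creep '[{"wx":0,"wy":0,"wz":5,"tx":0,"ty":0,"tz":0,"gripper":-1},{"wx":0,"wy":0,"wz":11,"tx":0,"ty":0,"tz":0,"gripper":-1},{"wx":0,"wy":0,"wz":17,"tx":0,"ty":0,"tz":0,"gripper":-1},{"wx":0,"wy":0,"wz":23,"tx":0,"ty":0,"tz":0,"gripper":-1},{"wx":0,"wy":0,"wz":28,"tx":0,"ty":0,"tz":0,"gripper":-1}]'
python3 -m creep '[{"wx":0,"wy":0,"wz":3.6,"tx":0,"ty":0,"tz":0,"gripper":-1},{"wx":0,"wy":0,"wz":3.6,"tx":0,"ty":0,"tz":0,"gripper":-1}]'
python3 -c "
from h import *
go(.561,.0575,.12,-5.2)"
```

```text
time_s: 4.32
tool_pos: [0.5003, -0.2836, 0.1169]
tool_rot: [-179.9, 0.1, 26.4]
force: [0.7, -0.2, -1.6]
grip_width: 0.0176
grasp_force: 25.0
time_s: 4.73
tool_pos: [0.5011, -0.2841, 0.1169]
tool_rot: [-180.0, 0.0, -1.9]
force: [-0.2, -0.0, 0.2]
grip_width: 0.0174
grasp_force: 25.0
time_s: 4.9
tool_pos: [0.5012, -0.284, 0.1168]
tool_rot: [-180.0, 0.0, -5.3]
force: [0.3, -0.6, -1.0]
grip_width: 0.0176
grasp_force: 25.0
now [ 0.5012 -0.284   0.1168] [-1.8e+02  2.0e-02 -5.3e+00] -> tx 28.0 ty -345.6 tz -3.2 wz -0.10 F [ 0.3 -0.6 -1. ] w 0.0176 g 25.0 t 4.9
```

```bash
python3 -m creep '[{"wx":0,"wy":0,"wz":0,"tx":2,"ty":-20,"tz":-2,"gripper":-1},{"wx":0,"wy":0,"wz":0,"tx":5,"ty":-50,"tz":-5,"gripper":-1},{"wx":0,"wy":0,"wz":0,"tx":8,"ty":-80,"tz":-8,"gripper":-1},{"wx":0,"wy":0,"wz":0,"tx":11,"ty":-110,"tz":-10,"gripper":-1},{"wx":0,"wy":0,"wz":0,"tx":14,"ty":-140,"tz":-10,"gripper":-1}]'
python3 -m creep '[{"wx":0,"wy":0,"wz":0,"tx":2,"ty":-30,"tz":0,"gripper":-1},{"wx":0,"wy":0,"wz":0,"tx":5,"ty":-60,"tz":0,"gripper":-1},{"wx":0,"wy":0,"wz":0,"tx":8,"ty":-90,"tz":0,"gripper":-1},{"wx":0,"wy":0,"wz":0,"tx":11,"ty":-120,"tz":0,"gripper":-1},{"wx":0,"wy":0,"wz":0,"tx":14,"ty":-145,"tz":0,"gripper":-1}]'
python3 -m creep '[{"wx":0,"wy":0,"wz":0,"tx":0,"ty":-20,"tz":0,"gripper":-1},{"wx":0,"wy":0,"wz":0,"tx":0,"ty":-40,"tz":0,"gripper":-1},{"wx":0,"wy":0,"wz":0,"tx":0,"ty":-56,"tz":0,"gripper":-1},{"wx":0,"wy":0,"wz":0,"tx":0,"ty":-60.5,"tz":0,"gripper":-1},{"wx":0,"wy":0,"wz":0,"tx":0,"ty":-60.5,"tz":0,"gripper":-1}]'
python3 - <<'E'
from h import *
go(.561,.0575,.12,-5.2)
p,_=shot('top','t3raw.png');q,_=shot('scene')
a=cv2.resize(p[110:230,180:300,::-1],None,fx=5,fy=5,interpolation=cv2.INTER_CUBIC)
cv2.imwrite('pics/t3.png',a)
cv2.imwrite('pics/s3.png',cv2.resize(q[130:250,190:330,::-1],None,fx=5,fy=5,interpolation=cv2.INTER_CUBIC))
E
```

```text
time_s: 5.32
tool_pos: [0.5283, -0.1448, 0.1273]
tool_rot: [180.0, -0.0, -5.1]
force: [-0.0, -0.7, -0.3]
grip_width: 0.0175
grasp_force: 25.0
time_s: 5.73
tool_pos: [0.5551, -0.0003, 0.1269]
tool_rot: [-180.0, -0.0, -5.0]
force: [0.8, -0.3, -0.7]
grip_width: 0.0174
grasp_force: 25.0
time_s: 6.15
tool_pos: [0.5605, 0.0589, 0.1267]
tool_rot: [-180.0, 0.0, -5.0]
force: [0.2, -0.5, -0.7]
grip_width: 0.0178
grasp_force: 25.0
now [0.5605 0.0589 0.1267] [-1.7998e+02  1.0000e-02 -4.9700e+00] -> tx 0.7 ty 1.4 tz 6.7 wz 0.23 F [ 0.2 -0.5 -0.7] w 0.0178 g 25.0 t 6.15
```

View pics/t3.png

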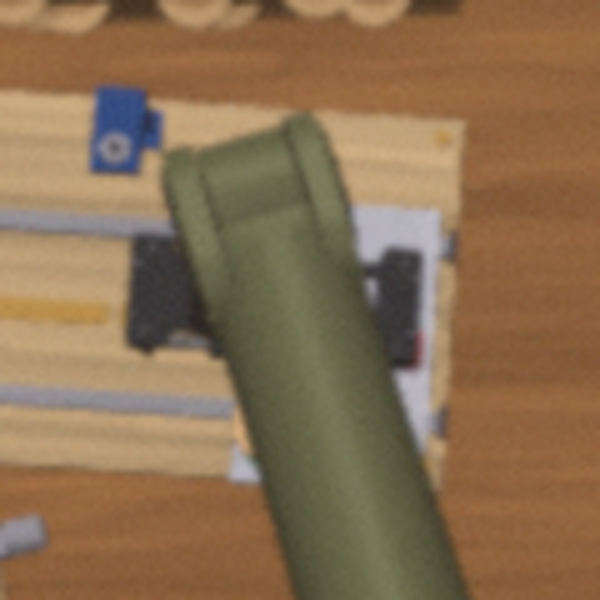

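View pics/s3.png

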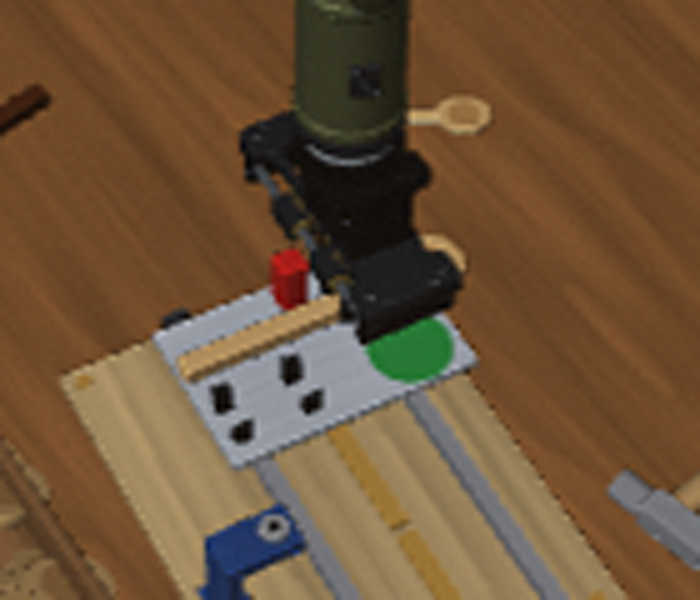

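The spoon is held level over the carriage. In the scene crop its handle end is at (185,365) and the forks are at (230,400) to (310,400). I fit the handle's silhouette to check its pose in the hand.

```bash
python3 - <<'E'
from h import *
from scipy.optimize import minimize
p,_=shot('scene');H=cv2.cvtColor(p,cv2.COLOR_RGB2HSV).astype(int)
m=(H[...,1]>60)&(H[...,0]<28)&(H[...,0]>8)&(H[...,2]>90)
reg=np.zeros_like(m);reg[184:208,222:258]=1
m,c,a=near(m&reg,(241,196),20);print(a,c)
o=get_obs();T=o['tool_pos']
S=8
def sil(ex,ey,yaw,zu):
    a=np.radians(yaw);P=[]
    for x in(.03,.136):
        for y in(-.009,.009):
            for z in(zu,zu+.016):
                X=(x+ex);Y=y+ey;P.append(pix2(np.array([T[0]+X*np.cos(a)-Y*np.sin(a),T[1]+X*np.sin(a)+Y*np.cos(a),z])))
    h=cv2.convexHull(np.array(P,np.float32)).reshape(-1,2);im=np.zeros((384*S//4,512*S//4),np.uint8)
    cv2.fillPoly(im,[np.int32(np.round(((h+.5)*2-.5)*256))],255,shift=8)
    return cv2.resize(im,(512,384),interpolation=cv2.INTER_AREA)/255
i=optics.camera_info('scene');f=192/np.tan(np.radians(i['fovy'])/2)
def pix2(X):
    q=i['R']@X+i['t'];return [i['cx']+f*q[0]/q[2],i['cy']+f*q[1]/q[2]]
cmax=np.nonzero(m)[1].max();W=np.zeros_like(m);W[:,:cmax-3]=1
for zu in(T[2]-.010,T[2]-.007,T[2]-.004):
    cost=lambda v:((sil(v[0]/1e3,v[1]/1e3,v[2],zu)-m)**2*W).sum()
    best=min((minimize(cost,[x0,y0,-5],method='Nelder-Mead',options=dict(initial_simplex=[[x0,y0,-5],[x0+4,y0,-5],[x0,y0+4,-5],[x0,y0,-1]])) for x0 in(-4,4) for y0 in(-3,3)),key=lambda r:r.fun)
    print(zu,best.x,best.fun)
for y in range(184,208): print(''.join('#' if b else '.' for b in m[y,222:260]))
E
```

```text
213 [239.77464789 197.5258216 ]
0.11640810017212912 [-4.3127572   0.11934156 -5.79012346] 44.015778546712795
0.1194081001721291 [-4.  1. -5.] 46.38783544790465
0.12240810017212911 [-5.          5.66666667 -6.66666667] 46.706712802768166
......................................
......................................
......................................
......................................
......................................
...............................#####..
.............................#######..
..........................##########..
........................############..
......................#############...
...................###############....
.................###############......
..............###############.........
............###############...........
..........###############.............
.......###############................
.....###############..................
#...#############.....................
#..############.......................
##.##########.........................
##..######............................
###.##.#..............................
####..................................
####..................................
```

```bash
python3 -m creep '[{"wx":0,"wy":0,"wz":0.3,"tx":2,"ty":1.5,"tz":10,"gripper":-1},{"wx":0,"wy":0,"wz":0.3,"tx":2,"ty":1.5,"tz":25,"gripper":-1},{"wx":0,"wy":0,"wz":0.3,"tx":2,"ty":1.5,"tz":40,"gripper":-1},{"wx":0,"wy":0,"wz":0.3,"tx":2,"ty":1.5,"tz":52,"gripper":-1},{"wx":0,"wy":0,"wz":0.3,"tx":2,"ty":1.5,"tz":58,"gripper":-1}]'
python3 - <<'E'
from h import *
go(.5625,.0573,.0425,-5.2)
q,_=shot('scene')
cv2.imwrite('pics/s4.png',cv2.resize(q[165:235,215:295,::-1],None,fx=9,fy=8.5,interpolation=cv2.INTER_CUBIC))
E
```

```text
time_s: 6.72
tool_pos: [0.5613, 0.0542, 0.0661]
tool_rot: [180.0, 0.2, -5.6]
force: [-0.2, 0.1, -0.4]
grip_width: 0.0179
grasp_force: 25.0
now [0.5613 0.0542 0.0661] [179.95   0.18  -5.61] -> tx 0.9 ty -3.2 tz 23.6 wz -0.41 F [-0.2  0.1 -0.4] w 0.0179 g 25.0 t 6.72
```

View pics/s4.png

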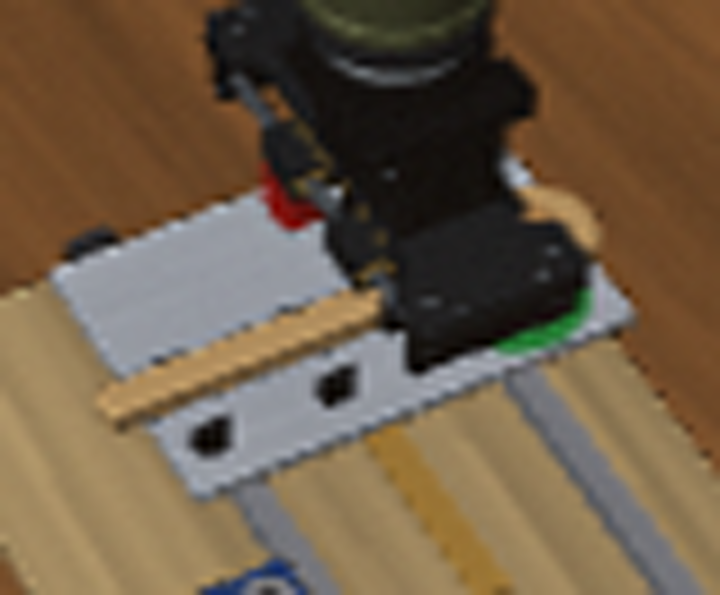

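```bash
python3 -m creep '[{"wx":0,"wy":0,"wz":0,"tx":0,"ty":0,"tz":0,"gripper":-1},{"wx":0,"wy":0,"wz":0,"tx":0,"ty":0,"tz":0,"gripper":-1},{"wx":0,"wy":0,"wz":0,"tx":0,"ty":0,"tz":0,"gripper":-1}]'
python3 - <<'E'
from h import *
go(.5625,.0573,.0425,-5.2)
px=lambda a:np.array(a,float)/[9,8.5]+[215,165]-.45
c,s=np.cos(np.radians(-5.2)),np.sin(np.radians(-5.2));R=np.array([[c,-s],[s,c]]);C=np.array([.561,.0575])
# handle: top face far edge and lower silhouette points -> line centre in cradle frame
for uv,z in(((100,395),.075),((300,313),.075),((380,285),.075),((122,428),.059),((300,360),.059),((378,320),.059)):
    w=world('scene',*px(uv),z)[:2];print(uv,'cradle frame mm',np.round(R.T@(w-C)*1e3,1))
for uv in((211,436),(337,385)): print('front fork',np.round(R.T@(world('scene',*px(uv),.0475)[:2]-C)*1e3,1))
E
```

```text
time_s: 7.02
tool_pos: [0.5633, 0.0557, 0.0694]
tool_rot: [-180.0, -0.1, -5.5]
force: [-0.2, 0.6, -0.2]
grip_width: 0.0177
grasp_force: 25.0
now [0.5633 0.0557 0.0694] [-1.7999e+02 -9.0000e-02 -5.5200e+00] -> tx -1.0 ty -1.5 tz 26.9 wz -0.32 F [-0.2  0.6 -0.2] w 0.0177 g 25.0 t 7.02
(100, 395) cradle frame mm [133.1  -5.6]
(300, 313) cradle frame mm [41.2 -6.5]
(380, 285) cradle frame mm [ 4.7 -4.5]
(122, 428) cradle frame mm [128.5   3.6]
(300, 360) cradle frame mm [47.6  5.6]
(378, 320) cradle frame mm [8.7 1.5]
front fork [95.  17.1]
front fork [36.5 17.3]
```

The handle sits about 1 mm off centre in jig y. The forks match my cradle estimate (front forks at y = +17). I correct 1 mm and lower.

```bash
python3 -m creep '[{"wx":0,"wy":0,"wz":-0.3,"tx":1,"ty":-1,"tz":3,"gripper":-1},{"wx":0,"wy":0,"wz":-0.3,"tx":1,"ty":-1,"tz":8,"gripper":-1},{"wx":0,"wy":0,"wz":-0.3,"tx":1,"ty":-1,"tz":13,"gripper":-1},{"wx":0,"wy":0,"wz":-0.3,"tx":1,"ty":-1,"tz":17,"gripper":-1},{"wx":0,"wy":0,"wz":-0.3,"tx":1,"ty":-1,"tz":19,"gripper":-1}]'
python3 -m creep '[{"wx":0,"wy":0,"wz":0,"tx":0,"ty":0,"tz":1,"gripper":-1},{"wx":0,"wy":0,"wz":0,"tx":0,"ty":0,"tz":2,"gripper":-1},{"wx":0,"wy":0,"wz":0,"tx":0,"ty":0,"tz":3,"gripper":-1},{"wx":0,"wy":0,"wz":0,"tx":0,"ty":0,"tz":4,"gripper":-1},{"wx":0,"wy":0,"wz":0,"tx":0,"ty":0,"tz":4,"gripper":-1}]'
```

```text
time_s: 7.43
tool_pos: [0.563, 0.0564, 0.0485]
tool_rot: [180.0, 0.1, -5.2]
force: [-0.1, 0.5, -1.4]
grip_width: 0.0175
grasp_force: 25.0
time_s: 7.85
tool_pos: [0.5636, 0.0564, 0.0454]
tool_rot: [180.0, 0.0, -5.2]
force: [-0.4, 0.6, -0.4]
grip_width: 0.0174
grasp_force: 25.0
```

```bash
python3 -m creep '[{"wx":0,"wy":0,"wz":0,"tx":0,"ty":0,"tz":0.5,"gripper":-1},{"wx":0,"wy":0,"wz":0,"tx":0,"ty":0,"tz":1,"gripper":-1},{"wx":0,"wy":0,"wz":0,"tx":0,"ty":0,"tz":1.5,"gripper":-1},{"wx":0,"wy":0,"wz":0,"tx":0,"ty":0,"tz":2,"gripper":-1},{"wx":0,"wy":0,"wz":0,"tx":0,"ty":0,"tz":2,"gripper":-1}]'
python3 -m creep '[{"wx":0,"wy":0,"wz":0,"tx":0,"ty":0,"tz":0.5,"gripper":-1},{"wx":0,"wy":0,"wz":0,"tx":0,"ty":0,"tz":1,"gripper":-1},{"wx":0,"wy":0,"wz":0,"tx":0,"ty":0,"tz":1,"gripper":-1},{"wx":0,"wy":0,"wz":0,"tx":0,"ty":0,"tz":1,"gripper":-1}]'
```

```text
time_s: 8.27
tool_pos: [0.5638, 0.0565, 0.0438]
tool_rot: [180.0, -0.0, -5.2]
force: [-1.2, 0.4, 1.9]
grip_width: 0.0173
grasp_force: 25.0
time_s: 8.6
tool_pos: [0.5637, 0.0565, 0.0438]
tool_rot: [180.0, -0.0, -5.2]
force: [-4.2, -1.0, 8.3]
grip_width: 0.0177
grasp_force: 25.0
```

Contact is at the height I expected (0.0438 m). I release and back off.

```bash
python3 -m creep '[{"wx":0,"wy":0,"wz":0,"tx":0,"ty":0,"tz":-0.5,"gripper":-0.3},{"wx":0,"wy":0,"wz":0,"tx":0,"ty":0,"tz":-0.5,"gripper":-0.3},{"wx":0,"wy":0,"wz":0,"tx":0,"ty":0,"tz":-0.5,"gripper":-0.1},{"wx":0,"wy":0,"wz":0,"tx":0,"ty":0,"tz":-0.5,"gripper":-0.1},{"wx":0,"wy":0,"wz":0,"tx":0,"ty":0,"tz":-0.5,"gripper":-0.1}]'
python3 -m creep '[{"wx":0,"wy":0,"wz":0,"tx":0,"ty":0,"tz":-15,"gripper":0},{"wx":0,"wy":0,"wz":0,"tx":0,"ty":0,"tz":-35,"gripper":0},{"wx":0,"wy":0,"wz":0,"tx":0,"ty":0,"tz":-60,"gripper":0.1},{"wx":0,"wy":0,"wz":0,"tx":0,"ty":0,"tz":-85,"gripper":0.1},{"wx":0,"wy":0,"wz":0,"tx":0,"ty":0,"tz":-105,"gripper":0.1}]'
python3 - <<'E'
from h import *
go(.5536,-.0268,.05,-5.2)
q,_=shot('scene');p,_=shot('top')
cv2.imwrite('pics/s5.png',cv2.resize(q[165:235,215:295,::-1],None,fx=9,fy=8.5,interpolation=cv2.INTER_CUBIC))
for c in('scene',):
    for n in('spoon_mid','cradle','knob','forks'):print(n,[(np.round(r['point'],3).tolist(),round(r['confidence'],2)) for r in nets.place_of(n,c)[:3]])
E
```

```text
time_s: 9.02
tool_pos: [0.5635, 0.0565, 0.0427]
tool_rot: [180.0, 0.0, -5.2]
force: [-0.6, -0.1, -1.0]
grip_width: 0.0376
grasp_force: 0.0
time_s: 9.43
tool_pos: [0.564, 0.0567, 0.1497]
tool_rot: [-180.0, -0.1, -5.2]
force: [0.5, -0.3, 0.1]
grip_width: 0.0472
grasp_force: 0.0
now [0.564  0.0567 0.1497] [-1.7999e+02 -7.0000e-02 -5.2100e+00] -> tx -2.8 ty 84.1 tz 99.7 wz -0.01 F [ 0.5 -0.3  0.1] w 0.0472 g 0.0 t 9.43
spoon_mid [([0.341, -0.158, 0.004], 0.44)]
cradle [([0.561, 0.057, 0.039], 0.58), ([0.328, 0.503, 0.0], 0.45)]
knob [([0.623, -0.484, -0.0], 0.15)]
forks [([0.622, 0.051, 0.036], 0.67), ([0.37, 0.391, -0.001], 0.43), ([0.598, 0.125, -0.001], 0.4)]
```

View pics/s5.png

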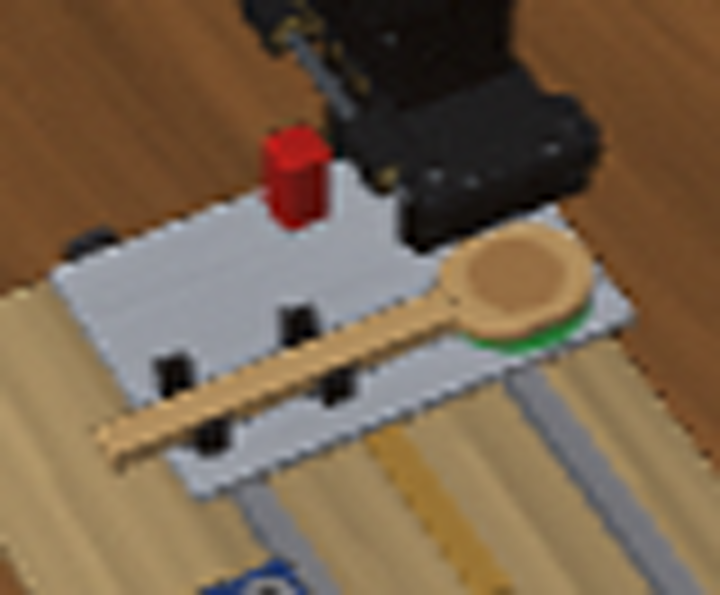

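The spoon is in: the handle lies between both fork pairs (175,375)/(210,435) and (298,328)/(335,385), and the bowl is on the green pad at (515,277). I check this numerically and get the knob's position.

```bash
python3 - <<'E'
from h import *
px=lambda a:np.array(a,float)/[9,8.5]+[215,165]-.45
c,s=np.cos(np.radians(-5.2)),np.sin(np.radians(-5.2));R=np.array([[c,-s],[s,c]]);C=np.array([.561,.0575])
for n,uv,z in(('end top mid',(107,438),.052),('end bottom',(118,466),.036),('bowl c',(516,275),.05),('handle mid top',(290,362),.052),('knob top',(297,148),.084)):
    w=world('scene',*px(uv),z)[:2];print(n,np.round(w,4),np.round(R.T@(w-C)*1e3,1))
print('knob target',C+R@[0,-.085]); go(*(C+R@[0,-.085]),.05,-5.2)
E
```

```text
end top mid [0.6948 0.0462] [134.3   0.9]
end bottom [0.6934 0.0514] [132.5   5.9]
bowl c [0.5031 0.0637] [-58.2   0.9]
handle mid top [0.6102 0.053 ] [49.4 -0. ]
knob top [ 0.5556 -0.0254] [  2.1 -83. ]
knob target [ 0.55329623 -0.02715017]
now [0.5628 0.0563 0.1467] [ 1.7998e+02  1.2000e-01 -5.2200e+00] -> tx -1.9 ty 83.9 tz 96.7 wz -0.02 F [ 0.1 -0.5  0.1] w 0.0478 g 0.0 t 9.73
```

```bash
python3 -m creep '[{"wx":0,"wy":0,"wz":0,"tx":0,"ty":25,"tz":0,"gripper":0.2},{"wx":0,"wy":0,"wz":0,"tx":-1,"ty":50,"tz":0,"gripper":0.2},{"wx":0,"wy":0,"wz":0,"tx":-1,"ty":75,"tz":0,"gripper":0.2},{"wx":0,"wy":0,"wz":0,"tx":-2,"ty":84,"tz":0,"gripper":0.2},{"wx":0,"wy":0,"wz":0,"tx":-2,"ty":84,"tz":0,"gripper":0.2}]'
python3 -m creep '[{"wx":0,"wy":0,"wz":0,"tx":0,"ty":0,"tz":25,"gripper":0.2},{"wx":0,"wy":0,"wz":0,"tx":0,"ty":0,"tz":50,"gripper":0.2},{"wx":0,"wy":0,"wz":0,"tx":0,"ty":0,"tz":75,"gripper":0.2},{"wx":0,"wy":0,"wz":0,"tx":0,"ty":0,"tz":95,"gripper":0.2},{"wx":0,"wy":0,"wz":0,"tx":0,"ty":0,"tz":103,"gripper":0.2}]'
python3 -m creep '[{"wx":0,"wy":0,"wz":0,"tx":0,"ty":0,"tz":0,"gripper":-0.3},{"wx":0,"wy":0,"wz":0,"tx":0,"ty":0,"tz":0,"gripper":-0.4},{"wx":0,"wy":0,"wz":0,"tx":0,"ty":0,"tz":0,"gripper":-1},{"wx":0,"wy":0,"wz":0,"tx":0,"ty":0,"tz":0,"gripper":-1},{"wx":0,"wy":0,"wz":0,"tx":0,"ty":0,"tz":0,"gripper":-1}]' 20
python3 -c "
from h import *
go(.5533,-.0271,.043,-5.2)"
```

```text
time_s: 10.15
tool_pos: [0.5529, -0.0302, 0.1466]
tool_rot: [179.9, 0.1, -5.5]
force: [0.9, 0.5, 0.1]
grip_width: 0.052
grasp_force: 0.0
time_s: 10.57
tool_pos: [0.5515, -0.0245, 0.0415]
tool_rot: [-179.9, 0.3, -5.1]
force: [0.1, -0.9, 0.5]
grip_width: 0.0524
grasp_force: 0.0
time_s: 10.98
tool_pos: [0.5551, -0.0274, 0.0464]
tool_rot: [179.9, -0.1, -5.2]
force: [-0.3, -3.7, 2.5]
grip_width: 0.027
grasp_force: 2.1
now [ 0.5551 -0.0274  0.0464] [ 1.7994e+02 -1.4000e-01 -5.2200e+00] -> tx -1.8 ty -0.2 tz 3.4 wz -0.02 F [-0.3 -3.7  2.5] w 0.027 g 2.1 t 10.98
```

```bash
python3 -m creep '[{"wx":0,"wy":0,"wz":0,"tx":0,"ty":0,"tz":0,"gripper":-1},{"wx":0,"wy":0,"wz":0,"tx":0,"ty":0,"tz":0,"gripper":-1},{"wx":0,"wy":0,"wz":0,"tx":0,"ty":0,"tz":0,"gripper":-1}]' 30
python3 -m creep '[{"wx":0,"wy":0,"wz":0,"tx":0,"ty":-2,"tz":0,"gripper":-1},{"wx":0,"wy":0,"wz":0,"tx":0,"ty":-6,"tz":0,"gripper":-1},{"wx":0,"wy":0,"wz":0,"tx":0,"ty":-12,"tz":0,"gripper":-1},{"wx":0,"wy":0,"wz":0,"tx":0,"ty":-18,"tz":0,"gripper":-1},{"wx":0,"wy":0,"wz":0,"tx":0,"ty":-24,"tz":0,"gripper":-1}]'
python3 -m creep '[{"wx":0,"wy":0,"wz":0,"tx":0,"ty":-6,"tz":0,"gripper":-1},{"wx":0,"wy":0,"wz":0,"tx":0,"ty":-12,"tz":0,"gripper":-1},{"wx":0,"wy":0,"wz":0,"tx":0,"ty":-18,"tz":0,"gripper":-1},{"wx":0,"wy":0,"wz":0,"tx":0,"ty":-22,"tz":0,"gripper":-1},{"wx":0,"wy":0,"wz":0,"tx":0,"ty":-26,"tz":0,"gripper":-1}]'
python3 -c "
from h import *
R=np.radians(-5.2)
p=get_obs()['tool_pos'];print('jig y of knob+85',p[1]*np.cos(R)-p[0]*np.sin(R)+.085)
go(.5533,-.0271,.043,-5.2)"
```

```text
time_s: 11.23
tool_pos: [0.555, -0.0282, 0.0464]
tool_rot: [179.9, -0.1, -5.3]
force: [-1.2, -2.9, 6.0]
grip_width: 0.0234
grasp_force: 30.1
time_s: 11.65
tool_pos: [0.5569, -0.0066, 0.0464]
tool_rot: [179.8, -0.1, -5.4]
force: [-1.3, -7.3, 7.2]
grip_width: 0.0239
grasp_force: 30.1
time_s: 12.07
tool_pos: [0.5594, 0.02, 0.0464]
tool_rot: [179.8, -0.1, -5.3]
force: [-1.9, -7.5, 7.5]
grip_width: 0.0238
grasp_force: 30.1
jig y of knob+85 0.1556284941068924
now [0.5594 0.02   0.0464] [ 1.7979e+02 -1.0000e-01 -5.3200e+00] -> tx -1.7 ty 47.5 tz 3.4 wz -0.12 F [-1.9 -7.5  7.5] w 0.0238 g 30.1 t 12.07
```

```bash
python3 -m creep '[{"wx":0,"wy":0,"wz":0,"tx":0,"ty":-7,"tz":0,"gripper":-1},{"wx":0,"wy":0,"wz":0,"tx":0,"ty":-15,"tz":0,"gripper":-1},{"wx":0,"wy":0,"wz":0,"tx":0,"ty":-23,"tz":0,"gripper":-1},{"wx":0,"wy":0,"wz":0,"tx":0,"ty":-31,"tz":0,"gripper":-1},{"wx":0,"wy":0,"wz":0,"tx":0,"ty":-37,"tz":0,"gripper":-1}]'
python3 -m creep '[{"wx":0,"wy":0,"wz":0,"tx":0,"ty":-6,"tz":0,"gripper":-1},{"wx":0,"wy":0,"wz":0,"tx":0,"ty":-12,"tz":0,"gripper":-1},{"wx":0,"wy":0,"wz":0,"tx":0,"ty":-18,"tz":0,"gripper":-1},{"wx":0,"wy":0,"wz":0,"tx":0,"ty":-24,"tz":0,"gripper":-1},{"wx":0,"wy":0,"wz":0,"tx":0,"ty":-28,"tz":0,"gripper":-1}]'
python3 - <<'E'
from h import *
R=np.radians(-5.2)
p=get_obs()['tool_pos'];print('jig y of knob+85',p[1]*np.cos(R)-p[0]*np.sin(R)+.085)
go(.5533,-.0271,.043,-5.2)
for n in('bush','cradle','spoon_mid','forks'):
  for c in('scene','top'):print(c,n,[(np.round(r['point'],3).tolist(),round(r['confidence'],2),round(float(r['point'][1]*np.cos(R)-r['point'][0]*np.sin(R)),4)) for r in nets.place_of(n,c)[:2]])
E
```

```text
time_s: 12.48
tool_pos: [0.5628, 0.0567, 0.0464]
tool_rot: [179.8, -0.1, -5.3]
force: [-2.3, -7.0, 7.9]
grip_width: 0.0237
grasp_force: 30.1
time_s: 12.9
tool_pos: [0.5653, 0.085, 0.0464]
tool_rot: [179.8, -0.1, -5.3]
force: [-1.6, -6.5, 8.2]
grip_width: 0.0236
grasp_force: 30.1
jig y of knob+85 0.22093856461972233
now [0.5653 0.085  0.0464] [ 1.798e+02 -9.000e-02 -5.310e+00] -> tx -1.6 ty 112.8 tz 3.4 wz -0.11 F [-1.6 -6.5  8.2] w 0.0236 g 30.1 t 12.9
scene bush [([0.696, 0.174, 0.096], 0.85, 0.2368), ([0.623, 0.048, 0.036], 0.5, 0.1047)]
top bush [([0.698, 0.176, 0.094], 0.63, 0.2391)]
scene cradle [([0.561, 0.057, 0.039], 0.58, 0.108), ([0.328, 0.503, 0.0], 0.45, 0.5303)]
top cradle []
scene spoon_mid [([0.341, -0.158, 0.004], 0.44, -0.1267)]
top spoon_mid [([0.341, -0.161, 0.006], 0.57, -0.1291)]
scene forks [([0.622, 0.051, 0.036], 0.67, 0.1075), ([0.37, 0.391, -0.001], 0.43, 0.4228)]
top forks []
```

```bash
python3 -m creep '[{"wx":0,"wy":0,"wz":0,"tx":0,"ty":-2,"tz":0,"gripper":-1},{"wx":0,"wy":0,"wz":0,"tx":0,"ty":-4,"tz":0,"gripper":-1},{"wx":0,"wy":0,"wz":0,"tx":0,"ty":-6,"tz":0,"gripper":-1},{"wx":0,"wy":0,"wz":0,"tx":0,"ty":-8,"tz":0,"gripper":-1}]'
python3 -m creep '[{"wx":0,"wy":0,"wz":0,"tx":0,"ty":-1,"tz":0,"gripper":-1},{"wx":0,"wy":0,"wz":0,"tx":0,"ty":-2,"tz":0,"gripper":-1}]' | grep -E "pos|force"
python3 -m creep '[{"wx":0,"wy":0,"wz":0,"tx":0,"ty":-0.5,"tz":0,"gripper":-1},{"wx":0,"wy":0,"wz":0,"tx":0,"ty":-1,"tz":0,"gripper":-1}]' | grep -E "pos|force"
python3 -m creep '[{"wx":0,"wy":0,"wz":0,"tx":0,"ty":-0.5,"tz":0,"gripper":-1},{"wx":0,"wy":0,"wz":0,"tx":0,"ty":-1,"tz":0,"gripper":-1}]' | grep -E "pos|force"
python3 -c "
from h import *
R=np.radians(-5.2)
p=get_obs()['tool_pos'];print('jig y of knob+85',p[1]*np.cos(R)-p[0]*np.sin(R)+.085)"
```

```text
time_s: 13.63
tool_pos: [0.5661, 0.093, 0.0464]
tool_rot: [179.8, -0.1, -5.3]
force: [-1.5, -5.1, 7.3]
grip_width: 0.0237
grasp_force: 30.1
tool_pos: [0.5663, 0.0954, 0.0464]
force: [-2.3, -5.4, 7.0]
grasp_force: 30.1
tool_pos: [0.5665, 0.097, 0.0464]
force: [-1.3, -4.2, 6.3]
grasp_force: 30.1
tool_pos: [0.5667, 0.0992, 0.0464]
force: [0.3, -1.5, 6.0]
grasp_force: 30.0
jig y of knob+85 0.23515540448059874
```

```bash
python3 -m creep '[{"wx":0,"wy":0,"wz":0,"tx":0,"ty":-0.5,"tz":0,"gripper":-1},{"wx":0,"wy":0,"wz":0,"tx":0,"ty":-1,"tz":0,"gripper":-1},{"wx":0,"wy":0,"wz":0,"tx":0,"ty":-1,"tz":0,"gripper":-1}]' | grep -E "pos|force"
python3 -m creep '[{"wx":0,"wy":0,"wz":0,"tx":0,"ty":-0.5,"tz":0,"gripper":-1},{"wx":0,"wy":0,"wz":0,"tx":0,"ty":-1,"tz":0,"gripper":-1},{"wx":0,"wy":0,"wz":0,"tx":0,"ty":-1,"tz":0,"gripper":-1}]' | grep -E "pos|force"
```

```text
tool_pos: [0.5668, 0.1007, 0.0464]
force: [0.8, -0.8, 5.2]
grasp_force: 30.0
tool_pos: [0.5668, 0.1009, 0.0464]
force: [-1.0, -1.6, 6.3]
grasp_force: 30.0
```

```bash
python3 -m creep '[{"wx":0,"wy":0,"wz":0,"tx":0,"ty":-0.5,"tz":0,"gripper":-1},{"wx":0,"wy":0,"wz":0,"tx":0,"ty":-1,"tz":0,"gripper":-1},{"wx":0,"wy":0,"wz":0,"tx":0,"ty":-1,"tz":0,"gripper":-1}]' | grep -E "pos|force"
python3 - <<'E'
from h import *
q,_=shot('scene')
cv2.imwrite('pics/s6.png',cv2.resize(q[180:250,225:305,::-1],None,fx=9,fy=8.5,interpolation=cv2.INTER_CUBIC))
R=np.radians(-5.2)
for n in('bush','cradle','spoon_mid','forks','knob'):
  print(n,[(np.round(r['point'],3).tolist(),round(r['confidence'],2),round(float(r['point'][1]*np.cos(R)-r['point'][0]*np.sin(R)),4)) for r in nets.place_of(n,'scene')[:2]])
E
```

```text
tool_pos: [0.5668, 0.1009, 0.0464]
force: [-1.3, -4.5, 7.5]
grasp_force: 30.1
bush [([0.699, 0.177, 0.093], 0.76, 0.2395)]
cradle [([0.57, 0.189, 0.04], 0.7, 0.2396)]
spoon_mid [([0.57, 0.192, 0.04], 0.82, 0.2425), ([0.339, -0.159, 0.004], 0.49, -0.1276)]
forks [([0.633, 0.178, 0.036], 0.63, 0.2347), ([0.571, 0.188, 0.038], 0.26, 0.2392)]
knob [([0.563, 0.103, 0.061], 0.81, 0.1532), ([0.686, 0.409, -0.0], 0.56, 0.4698)]
```

View pics/s6.png

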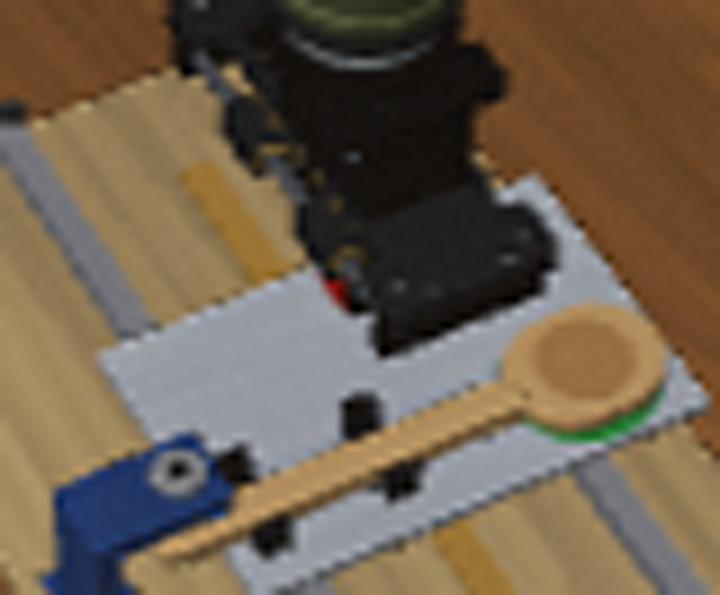

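The handle end is now under the blue bracket at (170,545), the spoon is still in its forks, and the networks put cradle and bush at the same jig y (0.2396 and 0.2395). The last 1 mm moved nothing and only raised the force, so the ball is in the notch. I relieve the push and hand in.

```bash
python3 -m creep '[{"wx":0,"wy":0,"wz":0,"tx":0,"ty":1,"tz":0,"gripper":-1},{"wx":0,"wy":0,"wz":0,"tx":0,"ty":1.2,"tz":0,"gripper":-1},{"wx":0,"wy":0,"wz":0,"tx":0,"ty":1.2,"tz":0,"gripper":-1},{"wx":0,"wy":0,"wz":0,"tx":0,"ty":1.2,"tz":0,"gripper":-1},{"wx":0,"wy":0,"wz":0,"tx":0,"ty":1.2,"tz":0,"gripper":-1}]' && python3 -c "
from h import *
go(.5668,.1009,.0464,-5.2)
print(env.sign_off())"
```

```text
time_s: 15.6
tool_pos: [0.5668, 0.1009, 0.0464]
tool_rot: [180.0, -0.1, -5.2]
force: [-0.7, -1.6, 6.0]
grip_width: 0.0236
grasp_force: 30.0
now [0.5668 0.1009 0.0464] [ 1.7998e+02 -1.3000e-01 -5.2400e+00] -> tx -0.0 ty -0.0 tz -0.0 wz -0.04 F [-0.7 -1.6  6. ] w 0.0236 g 30.0 t 15.6
the job is handed in; nothing more can be done
None
```

I handed the job in at about 15.6 s, with the spoon blank loaded in the cradle, the carriage held still with its ball in the notch, and the knob gripped at 30 N; the sign-off returned no verdict.

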